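# Slide the shelf divider to the green clip

## Task

Slide the white shelf divider along its rail by its blue grip until its white pointer stands over the green clip, not the orange one, so that it closes off the bay of the nested measuring cups. Leave the cups where they are and let go of the divider.

Things in the scene. Friction and masses are not known exactly. Their poses are not given: they have to be found in the camera images.
- divider_grip (a point): Point in the divider's upright blue grip, 36 mm along x, 22 along y, 66 high, this point 25 mm below its top. The grip stands on a black carriage (60 x 56 mm, top 41 mm below this point) with a white panel, 100 mm deep and 78 high, on its +x side (far side). y is the sliding direction. The slide resists with 3 N, stays where left, and starts near its -y end, 75 mm or more short of the clips.
- divider_pointer (a point): Tip of the divider's white pointer, a bar 5 mm wide sticking out of the black carriage on the robot's side (-x), 50 mm from the middle of the grip and level with it along y. Same axes as the grip. It passes 4 mm above the clips. The aluminium rail is 460 mm long, fixed on the 4 mm thick shelf mat; the carriage only slides (380 mm between stops), it cannot turn or lift.
- green_clip: Green plastic clip, the wanted mark, fixed beside the rail on the robot's side: 34 mm along x (across the rail), 24 mm along y (along the rail), 16 mm high; origin at the centre of its underside, axes parallel to the divider's. An identical orange clip, a mark for another setting, is fixed on the same side, before or after the green one.
- cup_set: Three nested green measuring cups, loose, beyond the rail's +y end and out of the divider's reach: 86 mm wide, 57 high, flat handles to 115 mm from the centre along x; origin at the centre of the underside. Also there: a granite mortar (136 mm wide, 100 high) and a steel canister (104 wide, 136 high), one off the rail's -y end, one beyond the rail with a lying pestle.

How it is judged:
By the outcome, as a careful person would: the job done as asked, in the order asked, and still so for the second after the job is handed in, with the robot touching nothing.
It also fails if it takes over 32 s, if anything falls off the work surface, if the arm or the gripper's body presses on something with over 40 N, if the wrist force passes 120 N, or if a joint passes its speed limit or range.

## Robot

A 7-joint arm with a two-finger parallel gripper is mounted at the origin on the work surface. World frame = base frame: x ahead of the robot, y to its left, z up, the work surface at z = 0. Lengths are in mm, angles in degrees, forces in N, time in s.
With the tool pointing down it reaches from about 400 to 875 mm from the base axis. Payload 4.4 kg.
Tool frame: the origin (TCP) lies midway between the tips of the shut fingers; the grasp point (between the pads) lies 19 mm behind it; z points along the fingers, y is the line along which they close (so a half turn about z gives the same grasp; the last joint's range is limited). The gripper opens to 85 mm and grips with 20 to 120 N. Pads are 22 mm wide; open, the fingers measure 114 mm over their backs; the gripper's body (76 mm by 85 mm) begins 54 mm behind the grasp point. The pads swing forward as they close: fully open they stand 13 mm farther back than shut.
Start: joints at [60.802, 36.005, 2.206, 86.941, -1.547, 57.084, -1.146], TCP at [279.122, -587.034, 231.313] pointing down, gripper open.
Joint ranges: [-175.42, 175.42], [-21.48, 121.26], [-71.46, 75.88], [10.55, 141.38], [-63.04, 243.04], [13.31, 113.54], [-168.57, 168.57]. Speed limits (degrees/s): [147.25, 147.25, 180, 180, 180, 180, 180].

## Interface

Orientations are given as a 3x3 rotation matrix whose columns are the frame's x, y, z axes.
In Python, from station import env gives the robot as it stands.
- The arm moves only by the shell command python3 -m inch 'ROWS'. ROWS is JSON, a list of rows, each an object with "gripper": the closure, from 0 (fully open) to 1 (shut); "xyz": the shift along the tool's x, y, z in m, a list of three; "twist": the turn about the tool's z in degrees. In form: [{"gripper": gripper, "xyz": [tx, ty, tz], "twist": twist}, ...]. A call has exactly 8 rows; each row is the pose to reach, as a shift and turn from the pose commanded when the call began, along the tool's axes at that moment; what a row does not reach only later rows make up. A row lasts 1/12 s, in which the tool goes at most 41.7 mm and 7.16 degrees, less where a joint would pass 70% of its speed; a pose out of reach is approached as far as the arm can. A call with a gripper value outside its range is refused whole. The fingers move at their own pace and stop on an object; the grip force is fixed at half the most. Time passes only in rows, so rows that repeat a pose let the fingers close, or fill a call up. It gives the time, the measured TCP pose, the force, the opening and the grip force at its end, in the units of the state.
- env.read_state(): the state, without advancing time (a new reading comes with each control period).
- env.camera(name): name is "scene" or "top" or "wrist"; returns (picture, depth): 400x640x3 uint8, red, green, blue; 400x640 float32, mm along the optical axis (not along the pixel's ray), 0 where there is no reading.
- env.camera_params(name): a dict with "vertical_fov" (degrees; the focal length in pixels is half the picture's height over the tangent of half this angle, whatever the lens; pixels are square), "cx", "cy" (the principal point, pixels), "rvec" (rotation vector, rad) and "tvec" (3), from world to camera coordinates, as OpenCV has them. Camera axes: x right, y down, z forward; pixel columns grow to the right and rows downward; lengths in mm; the calibration is good to about 2 mm. A picture is of the moment at which its call begins: read the wrist's pose just before it. camera_params takes no time and is no camera call; for the wrist camera it gives the pose at the moment of the call.
- env.job_done(): hands the job in; it is judged then, once.
Trained networks look in the newest picture that a camera, given by its name, has taken for a name from the list of things; names that differ only in an ending like _2 or _b are one class to them, and where a whole thing is asked for, a point or a joint stands for the part that bears it (a point fixed in the world has none). Each returns a list of dicts, best first, with "p" (0 to 1); they miss things now and then, are a little off and sometimes report something else, mostly with a low value. They report only what shows in the picture. A call takes as long as a camera call.
- env.look_for(camera, label): "bbox" ([left, top, width, height] in pixels, round what is visible of it).
- env.outline_of(camera, label): "region" (400x640 bool, what is visible of it) and "bbox" ([left, top, width, height] in pixels, round what is visible of it).
- env.place_of(camera, label): "xy" ([column, row] in pixels: a listed point, or the origin of a listed thing).
The state is a dict: "clock": time; "qpos": joint angles; "dq": joint speeds; "joint_efforts": joint torques, N m; "tcp_pos": TCP position; "orientation": TCP orientation; "force": force on the tool from outside, world axes, zero at the start; "ft_torque": the same for the moment, N m; "opening": opening from 0.0 (shut) to 1.0 (fully open); "grip_force": force on a finger pad.
Only numpy, scipy, OpenCV 4.12 (cv2) and the standard library are available. Lean on these libraries where they do the work, as an engineer would, in place of code of your own. Each camera call takes 0.05 s, during which the arm holds its last target. There are 200 camera calls.

## Working session

There is one attempt and no reset: what is moved stays moved. The work goes in short steps, Python scripts to look and compute and a shell command to move; the robot and the scene stay as the last step left them, time stands still between calls to the robot, and variables do not carry over. Pictures are saved under pics/ and viewed, at most 10 in all, crops included, and the job is handed in when it is done.

```bash
ls; mkdir -p pics; cat > h.py <<'E'
import numpy as np, cv2
from station import env
def look(cam, labels):
    P=env.camera_params(cam); img,d=env.camera(cam)
    f=200/np.tan(np.radians(P["vertical_fov"]/2))
    R=cv2.Rodrigues(np.array(P["rvec"],float))[0]; t=np.array(P["tvec"],float).ravel()
    def world(u,v,depth=None,z=None):
        r=np.array([(u-P["cx"])/f,(v-P["cy"])/f,1.])
        c=-R.T@t; w=R.T@r
        return c+w*(depth if z is None else (z-c[2])/w[2])
    out={}
    for l in labels:
        for k in env.place_of(cam,l)[:2]:
            u,v=k["xy"]; dd=float(d[min(399,max(0,int(round(v)))),min(639,max(0,int(round(u))))])
            print(cam,l,round(k["p"],2),np.round([u,v]),"depth pt",np.round(world(u,v,dd),1)); out.setdefault(l,(u,v))
    return img,d,world,out
E
python3 - <<'E'
from h import *
L=["divider_grip","divider_pointer","green_clip","cup_set"]
ims=[]
for c in ["scene","top"]:
    img,d,w,o=look(c,L); ims.append(img)
cv2.imwrite("pics/a.png",cv2.cvtColor(cv2.resize(np.vstack(ims),(480,600)),cv2.COLOR_RGB2BGR))
cv2.imwrite("pics/top.png",cv2.cvtColor(ims[1],cv2.COLOR_RGB2BGR))
cv2.imwrite("pics/scene.png",cv2.cvtColor(ims[0],cv2.COLOR_RGB2BGR))
s=env.read_state();print(s["clock"],s["tcp_pos"],np.round(s["orientation"],3),s["opening"])
E
```

```text
pics
scene divider_grip 0.92 [218. 351.] depth pt [ 548.  -193.3  113. ]
scene divider_pointer 0.74 [204. 336.] depth pt [ 476.9 -183.6    4. ]
scene green_clip 0.75 [260. 290.] depth pt [520.8 -55.3  18.3]
scene cup_set 0.88 [399. 227.] depth pt [697.2 192.2  60. ]
top divider_grip 0.74 [568. 206.] depth pt [ 536.3 -180.4  110.5]
top divider_pointer 0.8 [540. 238.] depth pt [ 488.  -185.5    6.4]
top green_clip 0.7 [457. 215.] depth pt [524.8 -41.4  21.3]
top cup_set 0.93 [300. 120.] depth pt [687.3 225.8   5.8]
0.5 [ 279.16192787 -587.00449308  231.28629611] [[ 0.903  0.429  0.   ]
 [ 0.429 -0.903  0.   ]
 [ 0.    -0.    -1.   ]] 0.9979940022773263
```

View pics/top.png

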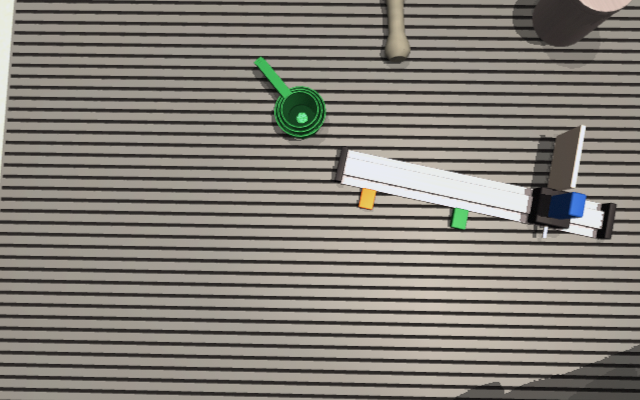

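View pics/scene.png

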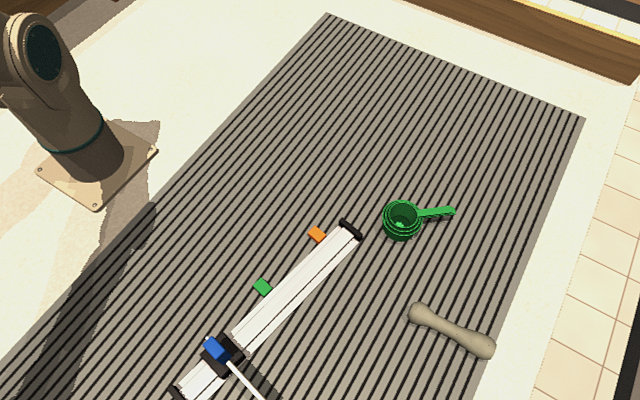

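The top view shows the green clip at (459,218), nearer the divider, and the orange one at (367,198). The rail runs from (342,167) to (607,220), the carriage is at (552,207), the grip top at (573,204), and the pointer at (545,232). The scene view agrees: green clip (262,288), orange (316,234), grip (214,348).

```bash
python3 - <<'E'
from h import *
for c in ["top","scene"]:
    img,d,w,o=look(c,[])
    hsv=cv2.cvtColor(img,cv2.COLOR_RGB2HSV)
    win={"top":{"green":(430,195,490,240),"orange":(345,180,390,220),"blue":(545,180,600,225)},"scene":{"green":(245,270,285,305),"orange":(300,220,335,250),"blue":(195,330,235,368)}}[c]
    rng={"green":(45,85),"orange":(8,25),"blue":(100,130)}
    P={}
    for k,(a,b,e,f) in win.items():
        m=cv2.inRange(hsv,(rng[k][0],120,40),(rng[k][1],255,255)); M=np.zeros_like(m); M[b:f,a:e]=m[b:f,a:e]
        v,u=np.nonzero(M)
        pts=np.array([w(x,y,float(d[y,x])) for x,y in zip(u,v)])
        zt=np.percentile(pts[:,2],90); top=pts[pts[:,2]>zt-4]
        (cx,cy),(ww,hh),an=cv2.minAreaRect(top[:,:2].astype(np.float32))
        P[k]=np.array([cx,cy]); print(c,k,len(top),"z",round(zt,1),"c",round(cx,1),round(cy,1),"size",round(ww),round(hh),round(an,1))
    dv=P["orange"]-P["green"]; print("rail heading",np.degrees(np.arctan2(dv[1],dv[0])),"clip dist",np.hypot(*dv))
    if c=="top":
        a,b=w(345,167,z=30)[:2],w(606,220,z=30)[:2]; dv=a-b; print("ends",a,b,np.degrees(np.arctan2(dv[1],dv[0])),np.hypot(*dv))
    for px in ([(575,150),(583,130)] if c=="top" else [(240,375)]): print(px,w(*px,float(d[px[1],px[0]])))
E
```

```text
top green 267 z 22.0 c 510.3 59.9 size 36 241 4.8
top orange 264 z 21.5 c 550.5 110.3 size 24 34 78.3
top blue 359 z 114.9 c 520.5 -13.1 size 36 388 5.9
rail heading 51.440280544733845 clip dist 64.44431313867655
ends [601.6869923  147.76850672] [ 520.30049319 -284.39511049] 79.33477933304178 439.7603373148822
(575, 150) [ 624.6308644  -204.45254013   89.29344976]
(583, 130) [ 655.65045498 -216.35568545   91.72191261]
scene green 181 z 20.4 c 518.8 -48.3 size 22 33 77.8
scene orange 155 z 20.1 c 549.3 107.4 size 24 34 79.1
scene blue 272 z 114.0 c 538.5 -193.5 size 21 34 80.7
rail heading 78.93605327429498 clip dist 158.5808603299273
(240, 375) [ 597.11981573 -203.74644621   90.62986753]
```

```bash
python3 -m inch '[{"gripper":0,"xyz":[0.035,-0.021,0],"twist":5},{"gripper":0,"xyz":[0.070,-0.042,0],"twist":10},{"gripper":0,"xyz":[0.105,-0.064,0],"twist":15},{"gripper":0,"xyz":[0.140,-0.085,0],"twist":20},{"gripper":0,"xyz":[0.175,-0.106,0],"twist":25},{"gripper":0,"xyz":[0.210,-0.127,0],"twist":30},{"gripper":0,"xyz":[0.245,-0.148,0],"twist":34},{"gripper":0,"xyz":[0.280,-0.170,0],"twist":36.4}]'
cat >> h.py <<'E'
def go(x,y,z,head):
    s=env.read_state(); R=np.array(s["orientation"]); p=np.array(s["tcp_pos"])
    R=R.copy(); h=np.degrees(np.arctan2(R[1,1],R[0,1]))
    tw=-(head-h+90)%180; tw=tw-180 if tw>90 else tw
    print("clock",s["clock"],"tcp",np.round(p,1),"yhead",round(h,1),"| shift",np.round(R.T@(np.array([x,y,z])-p)/1000,4),"twist",tw,"open",s["opening"])
E
python3 -c "
from h import *
go(538.5,-193.5,220,79)"
```

```text
clock: 1.27
tcp_pos: [460.0, -311.6, 231.6]
orientation: [[0.981, -0.194, 0.001], [-0.194, -0.981, -0.0], [0.001, 0.0, -1.0]]
force: [0.3, -0.3, -0.6]
opening: 1.0
grip_force: 0.0
clock 1.2667 tcp [ 460.  -311.6  231.6] yhead -101.2 | shift [ 0.0541 -0.1311  0.0116] twist 89.82769370285843 open 0.9995295265897439
```

```bash
sed -i 's/tw=-(head-h+90)%180; tw=tw-180 if tw>90 else tw/tw=round((90-(head-h))%180-90,1)/' h.py
python3 -m inch '[{"gripper":0,"xyz":[0.015,-0.036,0.003],"twist":0},{"gripper":0,"xyz":[0.030,-0.072,0.006],"twist":0},{"gripper":0,"xyz":[0.045,-0.108,0.009],"twist":0},{"gripper":0,"xyz":[0.054,-0.131,0.012],"twist":0},{"gripper":0,"xyz":[0.054,-0.131,0.022],"twist":0},{"gripper":0,"xyz":[0.054,-0.131,0.032],"twist":0},{"gripper":0,"xyz":[0.054,-0.131,0.032],"twist":0},{"gripper":0,"xyz":[0.054,-0.131,0.032],"twist":0}]'
python3 - <<'E'
from h import *
img,d,w,o=look("wrist",["divider_grip","divider_pointer"])
hsv=cv2.cvtColor(img,cv2.COLOR_RGB2HSV); m=cv2.inRange(hsv,(100,120,40),(130,255,255))
v,u=np.nonzero(m); pts=np.array([w(x,y,float(d[y,x])) for x,y in zip(u,v) if d[y,x]>0])
zt=np.percentile(pts[:,2],90); t=pts[abs(pts[:,2]-zt)<4]
print(zt,cv2.minAreaRect(t[:,:2].astype(np.float32)),np.median(t,0))
cv2.imwrite("pics/w1.png",img[:,:,::-1]); go(538.5,-193.5,70,79)
E
```

```text
clock: 1.93
tcp_pos: [535.5, -196.6, 198.7]
orientation: [[0.981, -0.193, -0.002], [-0.193, -0.981, -0.001], [-0.002, 0.001, -1.0]]
force: [0.7, -0.6, 0.3]
opening: 1.002
grip_force: 0.0
wrist divider_grip 0.66 [312. 193.] depth pt [ 547.5 -193.   114.8]
wrist divider_pointer 0.53 [315. 194.] depth pt [ 545.6 -194.8  113.2]
114.78332947321098 ((538.6217041015625, -192.59051513671875), (21.461164474487305, 35.83485412597656), 79.35025787353516) [ 539.78561395 -192.89463341  114.00917357]
clock 2.0833 tcp [ 536.6 -196.6  199.8] yhead -101.1 | shift [ 0.0012 -0.0035  0.1298] twist -0.1 open 1.0027511141883583
```

View pics/w1.png

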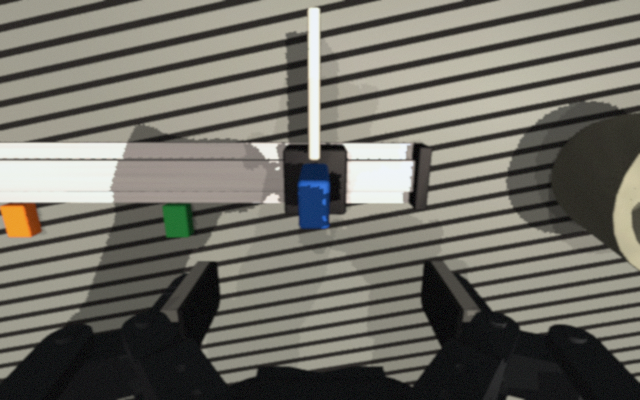

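The grip is at (314,200), centred between the open fingers. The green clip is at (178,220), the orange one at (20,220), and the obstacle at right (590,190) is clear. I'll descend and close.

```bash
python3 -m inch '[{"gripper":0,"xyz":[0.001,-0.004,0.035],"twist":0},{"gripper":0,"xyz":[0.001,-0.004,0.070],"twist":0},{"gripper":0,"xyz":[0.001,-0.004,0.105],"twist":0},{"gripper":0,"xyz":[0.001,-0.004,0.129],"twist":0},{"gripper":0,"xyz":[0.001,-0.004,0.129],"twist":0},{"gripper":1,"xyz":[0.001,-0.004,0.129],"twist":0},{"gripper":1,"xyz":[0.001,-0.004,0.129],"twist":0},{"gripper":1,"xyz":[0.001,-0.004,0.129],"twist":0}]'
python3 -m inch '[{"gripper":1,"xyz":[0,0,0],"twist":0},{"gripper":1,"xyz":[0,0,0],"twist":0},{"gripper":1,"xyz":[0,0,0],"twist":0},{"gripper":1,"xyz":[0,0,0],"twist":0},{"gripper":1,"xyz":[0,0,0],"twist":0},{"gripper":1,"xyz":[0,0,0],"twist":0},{"gripper":1,"xyz":[0,0,0],"twist":0},{"gripper":1,"xyz":[0,0,0],"twist":0}]'
```

```text
clock: 2.75
tcp_pos: [540.2, -192.1, 72.5]
orientation: [[0.982, -0.191, 0.004], [-0.191, -0.982, -0.001], [0.004, 0.001, -1.0]]
force: [1.2, -0.1, 1.0]
opening: 0.604
grip_force: 0.0
clock: 3.42
tcp_pos: [539.6, -191.7, 71.9]
orientation: [[0.982, -0.191, 0.002], [-0.191, -0.982, -0.001], [0.003, 0.0, -1.0]]
force: [-0.3, 0.4, 6.0]
opening: 0.253
grip_force: 58.6
```

```bash
python3 -m inch '[{"gripper":1,"xyz":[0,-0.010,0],"twist":0},{"gripper":1,"xyz":[0,-0.030,0],"twist":0},{"gripper":1,"xyz":[0,-0.055,0],"twist":0},{"gripper":1,"xyz":[0,-0.080,0],"twist":0},{"gripper":1,"xyz":[0,-0.105,0],"twist":0},{"gripper":1,"xyz":[0,-0.122,0],"twist":0},{"gripper":1,"xyz":[0,-0.132,0],"twist":0},{"gripper":1,"xyz":[0,-0.132,0],"twist":0}]'
python3 - <<'E'
from h import *
ims=[]
for c in ["scene","top","wrist"]:
    img,d,w,o=look(c,["divider_pointer","green_clip"]); ims.append(img)
    if c=="top": b=cv2.resize(img[160:260,380:540],(640,400),interpolation=cv2.INTER_CUBIC)
    if c=="scene": a=cv2.resize(img[240:320,210:310],(500,400),interpolation=cv2.INTER_CUBIC)
cv2.imwrite("pics/s.png",np.hstack([cv2.resize(a,(380,304)),cv2.resize(b,(420,262+42))])[:,:,::-1])
cv2.imwrite("pics/w2.png",ims[2][:,:,::-1]); go(0,0,0,79)
E
```

```text
clock: 4.08
tcp_pos: [566.1, -58.0, 71.9]
orientation: [[0.982, -0.188, 0.004], [-0.188, -0.982, 0.002], [0.004, -0.002, -1.0]]
force: [0.5, 3.3, 7.6]
opening: 0.251
grip_force: 59.7
top divider_pointer 0.6 [460. 222.] depth pt [513.5 -46.6  20.8]
top green_clip 0.54 [458. 219.] depth pt [518.  -44.9  16.4]
clock 4.5333 tcp [565.8 -59.7  71.9] yhead -100.9 | shift [-0.5671  0.0489  0.0697] twist 0.1 open 0.25019004931026195
```

View pics/s.png

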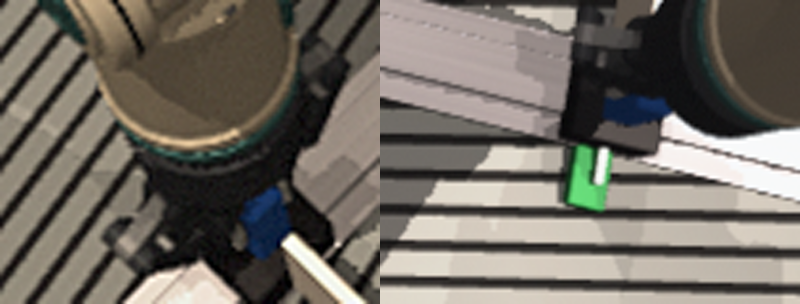

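View pics/w2.png

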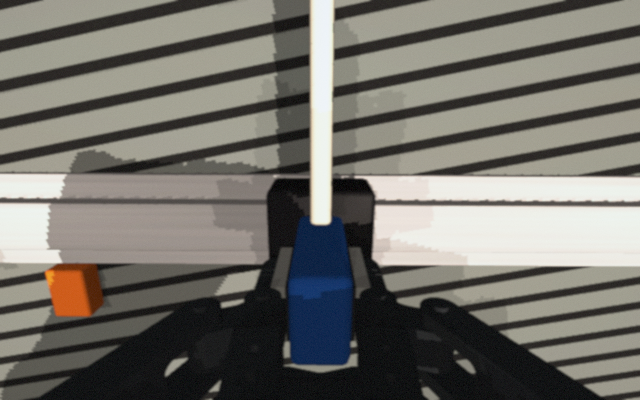

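The pointer already stands over the green clip (crop: clip x 572–611, pointer x≈600), a few mm short of the middle. I'll measure the remainder from the top image.

```bash
python3 - <<'E'
from h import *
img,d,w,o=look("top",[])
hsv=cv2.cvtColor(img,cv2.COLOR_RGB2HSV)
g=np.zeros((400,640),np.uint8); g[200:242,440:480]=cv2.inRange(hsv,(40,100,40),(85,255,255))[200:242,440:480]
v,u=np.nonzero(g)
U=np.array([.191,.982]); X=np.array([.982,-.191])
p=np.array([w(a,b,z=20)[:2] for a,b in zip(u,v)])-[518.8,-48.3]
print("green along",np.percentile(p@U,[1,99]),"across",np.percentile(p@X,[1,99]))
x0,y0=u.min(),v.min(); wh=np.zeros_like(g); wh[y0:v.max()+1,x0:u.max()+1]=cv2.inRange(hsv,(0,0,150),(180,70,255))[y0:v.max()+1,x0:u.max()+1]
wh&=cv2.morphologyEx(cv2.dilate(g,np.ones((3,3))),cv2.MORPH_CLOSE,np.ones((9,9)))
v,u=np.nonzero(wh); q=np.array([w(a,b,z=28)[:2] for a,b in zip(u,v)])-[518.8,-48.3]
for a,b,k in zip(u,v,q): print(a,b,np.round([k@X,k@U],1))
E
```

```text
green along [-9.08043259 16.27716706] across [-16.84789987  17.66433034]
463 210 [14.1  1.4]
464 210 [14.5 -0.3]
465 210 [14.8 -1.9]
466 210 [15.1 -3.5]
463 211 [12.5  1.1]
464 211 [12.8 -0.6]
465 211 [13.2 -2.2]
466 211 [13.5 -3.8]
463 212 [10.8  0.8]
464 212 [11.2 -0.9]
465 212 [11.5 -2.5]
466 212 [11.9 -4.1]
468 212 [12.6 -7.4]
463 213 [9.2 0.5]
464 213 [ 9.5 -1.2]
465 213 [ 9.9 -2.8]
466 213 [10.2 -4.4]
468 213 [10.9 -7.7]
463 214 [7.6 0.2]
464 214 [ 7.9 -1.5]
465 214 [ 8.2 -3.1]
466 214 [ 8.6 -4.7]
468 214 [ 9.3 -8. ]
462 215 [5.6 1.5]
463 215 [ 5.9 -0.1]
464 215 [ 6.3 -1.8]
465 215 [ 6.6 -3.4]
466 215 [ 6.9 -5. ]
468 215 [ 7.6 -8.3]
462 216 [3.9 1.2]
463 216 [ 4.3 -0.4]
464 216 [ 4.6 -2.1]
465 216 [ 5.  -3.7]
468 216 [ 6.  -8.6]
462 217 [2.3 0.9]
463 217 [ 2.6 -0.8]
464 217 [ 3.  -2.4]
465 217 [ 3.3 -4. ]
462 218 [0.7 0.6]
463 218 [ 1.  -1.1]
464 218 [ 1.3 -2.7]
465 218 [ 1.7 -4.3]
462 219 [-1.   0.3]
463 219 [-0.6 -1.4]
464 219 [-0.3 -3. ]
465 219 [ 0.1 -4.6]
462 220 [-2.6 -0. ]
463 220 [-2.3 -1.7]
464 220 [-1.9 -3.3]
465 220 [-1.6 -4.9]
467 221 [-2.5 -8.4]
466 223 [-6.1 -7.4]
466 224 [-7.8 -7.7]
466 225 [-9.4 -8. ]
466 226 [-11.   -8.3]
```

```bash
python3 -m inch '[{"gripper":1,"xyz":[0,-0.002,0],"twist":0},{"gripper":1,"xyz":[0,-0.0045,0],"twist":0},{"gripper":1,"xyz":[0,-0.0045,0],"twist":0},{"gripper":1,"xyz":[0,-0.0045,0],"twist":0},{"gripper":1,"xyz":[0,-0.0045,0],"twist":0},{"gripper":1,"xyz":[0,-0.0045,0],"twist":0},{"gripper":1,"xyz":[0,-0.0045,0],"twist":0},{"gripper":1,"xyz":[0,-0.0045,0],"twist":0}]'
python3 - <<'E'
from h import *
img,d,w,o=look("top",["divider_pointer"])
cv2.imwrite("pics/t3.png",cv2.resize(img[190:250,420:510],(720,480),interpolation=cv2.INTER_NEAREST)[:,:,::-1])
E
```

```text
clock: 5.25
tcp_pos: [566.2, -57.4, 71.9]
orientation: [[0.982, -0.191, 0.004], [-0.191, -0.982, -0.001], [0.004, -0.0, -1.0]]
force: [0.2, -1.4, 7.7]
opening: 0.253
grip_force: 59.6
top divider_pointer 0.74 [460. 224.] depth pt [510.1 -46.   21.5]
```

View pics/t3.png

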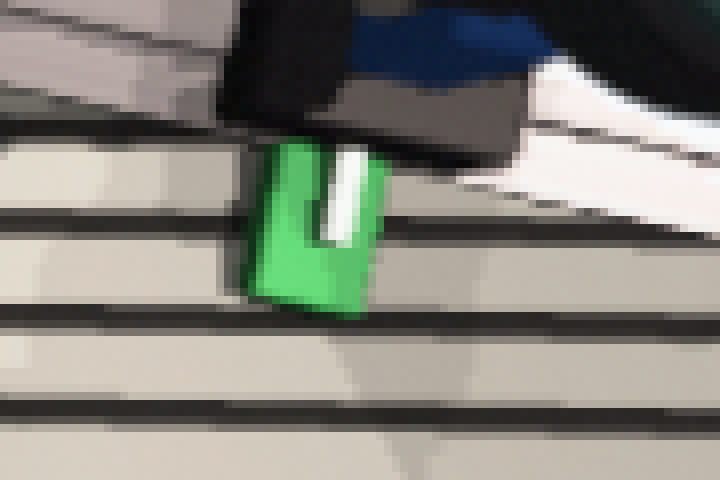

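The pointer lies within the clip (crop: clip x 262–377, pointer x≈341), slightly to the -y side. I'll re-measure with the pointer's height accounted for.

```bash
python3 - <<'E'
from h import *
img,d,w,o=look("top",[])
U=np.array([.191,.982]); o=np.array([518.8,-48.3])
# rows of crop: row r -> v=190+r/8, col c -> u=420+c/8 (edge coordinates, pixel centre -0.5)
f=lambda c,r,z:(w(420+c/8-.5,190+r/8-.5,z=z)[:2]-o)@U
print("clip edges",f(262,230,20),f(377,230,20),"centre",(f(262,230,20)+f(377,230,20))/2)
for z in (24,29): print("pointer",z,f(341,230,z))
P=env.camera_params("top"); print("cam",-cv2.Rodrigues(np.array(P["rvec"],float))[0].T@np.array(P["tvec"],float).ravel())
print([float(d[v,462]) for v in (214,216,224,226)], [np.round(w(463,v,float(d[v,463]))[2],1) for v in (212,214,216,218,224,226)])
E
```

```text
clip edges 14.204905851125131 -9.357240367363156 centre 2.4238327418809877
pointer 24 -0.84663142077983
pointer 29 0.5737073876939847
cam [482.29205824 178.23441041 785.5450774 ]
[756.7808837890625, 755.3109741210938, 763.0577392578125, 761.0745239257812] [np.float64(28.3), np.float64(25.9), np.float64(28.6), np.float64(27.8), np.float64(21.4), np.float64(20.5)]
```

```bash
python3 -m inch '[{"gripper":1,"xyz":[0,-0.0025,0],"twist":0},{"gripper":1,"xyz":[0,-0.0025,0],"twist":0},{"gripper":1,"xyz":[0,-0.0025,0],"twist":0},{"gripper":1,"xyz":[0,-0.0025,0],"twist":0},{"gripper":0,"xyz":[0,-0.0025,0],"twist":0},{"gripper":0,"xyz":[0,-0.0025,0],"twist":0},{"gripper":0,"xyz":[0,-0.0025,0],"twist":0},{"gripper":0,"xyz":[0,-0.0025,0],"twist":0}]'
python3 -m inch '[{"gripper":0,"xyz":[0,0,0],"twist":0},{"gripper":0,"xyz":[0,0,0],"twist":0},{"gripper":0,"xyz":[0,0,0],"twist":0},{"gripper":0,"xyz":[0,0,0],"twist":0},{"gripper":0,"xyz":[0,0,-0.02],"twist":0},{"gripper":0,"xyz":[0,0,-0.05],"twist":0},{"gripper":0,"xyz":[0,0,-0.085],"twist":0},{"gripper":0,"xyz":[0,0,-0.12],"twist":0}]'
python3 - <<'E'
from h import *
img,d,w,o=look("top",["divider_pointer","green_clip"])
i2,d2,w2,o2=look("wrist",["green_clip"])
a=cv2.resize(img[190:250,420:510],(720,480),interpolation=cv2.INTER_NEAREST)
cv2.imwrite("pics/t4.png",a[:,:,::-1]); cv2.imwrite("pics/w4.png",i2[:,:,::-1])
E
```

```text
clock: 6.07
tcp_pos: [564.9, -54.2, 70.2]
orientation: [[0.982, -0.19, -0.001], [-0.19, -0.982, 0.0], [-0.001, -0.0, -1.0]]
force: [0.3, -0.7, 0.3]
opening: 0.807
grip_force: 0.0
clock: 6.73
tcp_pos: [564.4, -54.8, 191.2]
orientation: [[0.982, -0.191, -0.002], [-0.191, -0.982, -0.0], [-0.002, 0.0, -1.0]]
force: [0.8, -0.4, -1.4]
opening: 1.0
grip_force: 0.0
top divider_pointer 0.89 [459. 220.] depth pt [516.6 -44.3  22.1]
top green_clip 0.63 [458. 217.] depth pt [520.8 -43.5  19.7]
wrist green_clip 0.7 [322. 222.] depth pt [559.8 -54.4 114.3]
```

View pics/t4.png

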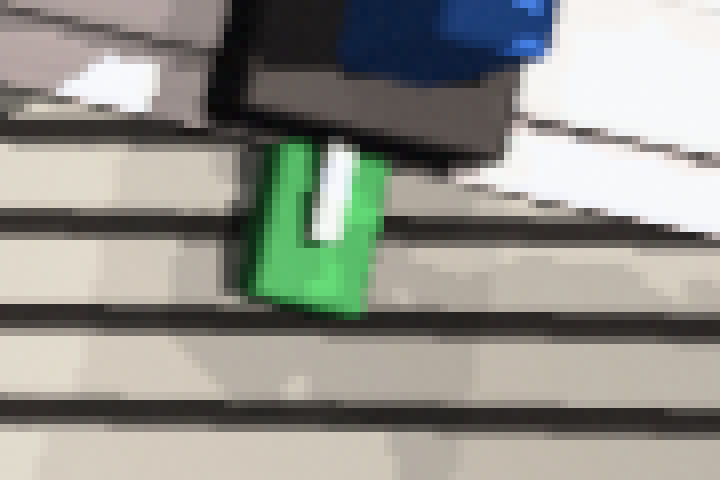

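View pics/w4.png

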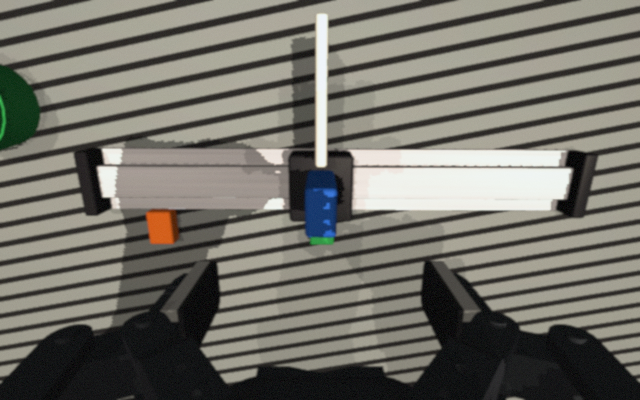

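The pointer is centred on the clip (crop: pointer x≈328, clip 262–377, allowing for its height). In the wrist view the grip (321) lines up with the green clip (322,240). The gripper is open and clear above, and the cups are undisturbed.

```bash
python3 -c "
from station import env
print(env.job_done())"
```

```text
the job is handed in; nothing more can be done
None
```

I slid the divider until its pointer stood centred over the green clip, to within about 1 mm by the camera, then let go, left the cups untouched and handed the job in at about 7 s; no verdict was returned.

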